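# Refit the washed knobs of the vent-fan control on the windowsill

### The job

Switch the vent fan off at the chrome toggle and, with the fan off, push every washed knob that lies on the sill onto a bare D-spindle of the fan control unit (any spindle), pointer to the flat side, until it snaps fully home, and press the sprung wiring hatch down until its catch holds it shut. Then switch the fan on again. Leave the mortar, jar, dish and scoop standing where they are.

Things in the scene. Friction and masses are not known exactly. Their poses are not given: they have to be found in the camera images.
- knob1_c (a point): one of 3 or 4 identical loose knobs (None: absent), upright on the sill, 57 mm high, 0.12 kg: black skirt 64 mm across, 27 mm high, topped by a dark grip bar 16 wide (y), 70 long (x), 30 high. Point: on the knob's axis, 28.5 mm above its underside. z up; x along the bar to its pointer end, which overhangs the skirt 8 mm (the other end stops 2 mm short of the rim) and has a white line
- knob2_c (a point): a knob just like knob1_c (None: absent), same point and axes. Under each knob, on its axis, is a D-shaped bore 23 mm deep and 22.4 mm across, its flat wall 5.2 mm from the axis on the pointer (+x) side. The bar is gripped from above by its two long sides; the skirt's top is 1.5 mm below the point and the bar's top 28.5 mm above it
- knob3_c (a point): a knob just like knob1_c and knob2_c (None: absent), same point and axes
- knob4_c (a point): a knob just like knob1_c and knob2_c (None: absent), same point and axes
- spindle1: upright steel D-spindle fixed on the fan unit's deck; origin at its foot, on the deck (30 mm above the sill). 20 mm diameter, 22 mm tall, top 5 mm tapered to 14 mm; flat on its own +x side, 4 mm from the axis, so a knob goes on only with its pointer (knob +x) along the spindle's +x (about 7 degrees and 1.2 mm of play). Any knob fits any spindle
- spindle2: a spindle just like spindle1, 95 mm from its neighbours; same origin and axes. Two sprung rollers in each spindle's sides, 9.5 mm up, make the snap: a knob meets them with its underside about 14 mm above the deck, needs about 10 to 16 N of downward push to pass them, and then sits with its underside on the deck
- spindle3: a spindle just like spindle1 and spindle2; same origin and axes, flat to its own +x
- spindle4: a spindle just like spindle1 and spindle2; same origin and axes, flat to its own +x
- hatch_hinge (a point): middle of the hatch's hinge line, on the white fan control unit (490 mm long in y, 120 mm in x, 30 mm high, fixed to the sill; four spindles in a row and then the open wiring bay at its left end). Axes are the unit's own: the hinge runs along y, the hatch reaches 107 mm from it to -x (towards the robot) when shut, 100 mm wide, 33 mm above the sill
- hatch_press (a point): black round spot on the upper (outer) face of the steel hatch, on its middle line, 85 mm from the hinge (22 mm from the free edge); moves with the hatch, own z is the outward normal of the face, own x points to the hinge line
- hatch (a joint): opening angle of the hatch, rad: 0 shut, grows as the free edge rises. A light spring holds it up at about 0.9 (free edge then 120 mm above the sill: carry things over it higher); below about 0.1 its front lip meets a spring catch and about 4 to 6 N down on the spot snaps it to 0, where it stays; if not caught it springs up again
- vent_switch_tip (a point): middle of the 26 mm ball at the end of the chrome toggle lever (80 mm long from its pivot, 10 mm thick)
- vent_switch_base: white block under the toggle, 70 x 50 x 25 mm, fixed to the sill; origin under its centre; the lever's pivot is 22 mm above the origin and the lever swings in the block's own x-z plane
- vent_switch (a joint): toggle angle, rad: 0 is off (lever leans 0.5 rad to the block's -x, towards the robot), 1.0 is on (leans 0.5 rad to +x, away); it stays where it is left and needs about 1 N at the ball
- mortar: bystander: grey volcanic stone mortar, bowl 116 mm across, 75 mm high; origin under its centre
- spice_jar: bystander: amber glass jar, 52 mm across, 85 mm high; origin under its centre
- dish: bystander: small terracotta dish, 76 mm across, 26 mm high; origin under its centre
- scoop: bystander: steel measuring scoop, 132 mm long, 24 mm high, lying flat; origin on its underside near the cup
Not all that is in view belongs to the job. Leave any purple look-alike of the part that bears knob2_c alone. What is shaped like the part that bears knob4_c but blue is not meant.

How it is judged:
By the outcome, as a careful person would: the job done as asked, in the order asked, and still so for the second after the job is handed in, with the robot touching nothing.
Of knob1, knob2, knob3, knob4 only 3 to 4 are there at a start; the rules pass over those that are not, and their reading is None.
At some moment in a run one of knob1, knob2, knob3, knob4 may be knocked a few centimetres aside while the robot is not near it.
It also fails if it takes over 208 s, if anything falls off the work surface, if the arm or the gripper's body presses on something with over 40 N, if the wrist force passes 120 N, or if a joint passes its speed limit or range.

### The arm

A 6-joint arm with a two-finger parallel gripper is mounted at the origin on the work surface. World frame = base frame: x ahead of the robot, y to its left, z up, the work surface at z = 0. Lengths are in m, angles in rad, forces in N, time in s.
With the tool pointing down it reaches from about 0.35 to 0.875 m from the base axis. Payload 15.5 kg.
Tool frame: the origin (TCP) lies midway between the tips of the shut fingers; the grasp point (between the pads) lies 19 mm behind it; z points along the fingers, y is the line along which they close (so a half turn about z gives the same grasp; the last joint's range is limited). The gripper opens to 85 mm and grips with 20 to 120 N. Pads are 22 mm wide; open, the fingers measure 114 mm over their backs; the gripper's body (76 mm by 85 mm) begins 54 mm behind the grasp point. The pads swing forward as they close: fully open they stand 13 mm farther back than shut.
Start: joints at [-1.298, 0.494, 1.345, -0, 1.302, -0.096], TCP at [0.225, -0.583, 0.231] pointing down, gripper open.
Joint ranges: [-2.91, 2.91], [-0.82, 2.16], [0.22, 2.67], [-1.22, 4.37], [0.12, 2.79], [-3.08, 3.08]. Speed limits (rad/s): [1.89, 1.89, 2.57, 3.01, 3.01, 3.01].

### API

Orientations are given as a rotation vector (axis times angle).
In Python, from workcell import manip, optics gives the robot as it stands.
- The arm moves only by the tool drive_tool, never from a script. Its arguments are lists of equal length, an entry for each row: "offset": the shift along the tool's x, y, z in mm, a list of three; "rot": the turn, a rotation vector about the tool's x, y, z in degrees, a list of three. A call has 1 to 20 rows; each row is the pose to reach, as a shift and turn from the pose commanded when the call began, along the tool's axes at that moment; what a row does not reach only later rows make up. A row lasts 1/10 s, in which the tool goes at most 50 mm and 8.59 degrees, less where a joint would pass 70% of its speed; a pose out of reach is approached as far as the arm can. A call with a gripper value outside its range is refused whole. "hand" is the finger opening in mm, from 0 to 85.4, set as the call begins (left out, the last holds). The fingers move at their own pace and stop on an object; "force" is the grip in N (left out, the last holds). Time passes only in rows, so rows that repeat a pose let the fingers close. It gives the time, the measured TCP pose, the force, the opening and the grip force at its end, in the units of the state.
- manip.observe(): the state, without advancing time (a new reading comes with each control period).
- optics.read_camera(name): name is "side" or "top"; returns the picture (420x560x3 uint8, blue, green, red); there is no depth.
- optics.calibration(name): a dict with "fx", "fy", "cx", "cy" (pixels), "view" (4x4, takes a point from world to camera coordinates). Camera axes: x right, y down, z forward; pixel columns grow to the right and rows downward; lengths in m; the calibration is good to about 2 mm. A picture is of the moment at which its call begins. calibration takes no time and is no camera call.
- manip.close_job(): hands the job in; it is judged then, once.
Trained networks look in the newest picture that a camera, given by its name, has taken for a name from the list of things; names that differ only in an ending like _2 or _b are one class to them, and where a whole thing is asked for, a point or a joint stands for the part that bears it (a point fixed in the world has none). Each returns a list of dicts, best first, with "confidence" (0 to 1); they miss things now and then, are a little off and sometimes report something else, mostly with a low value. They report only what shows in the picture. A call takes as long as a camera call. They do not tell look-alikes from the thing itself.
- optics.silhouettes(thing, camera): "region" (420x560 bool, what is visible of it) and "xy" ([column, row] in pixels, amid what is visible of it).
The state is a dict: "clock": time; "q": joint angles; "qvel": joint speeds; "tau": joint torques, N m; "tool_pos": TCP position; "tool_rot": TCP orientation; "force": force on the tool from outside, world axes, zero at the start; "wrist_torque": the same for the moment, N m; "width": finger opening in m; "grasp_force": force on a finger pad.
Only numpy, scipy, OpenCV 4.12 (cv2) and the standard library are available. Lean on these libraries where they do the work, as an engineer would, in place of code of your own. Each camera call takes 0.05 s, during which the arm holds its last target. There are 200 camera calls.

## Working session

There is one attempt and no reset: what is moved stays moved. The work goes in short steps, Python scripts to look and compute and a tool call to move; the robot and the scene stay as the last step left them, time stands still between calls to the robot, and variables do not carry over. Pictures are saved under pics/ and viewed, at most 14 in all, crops included, and the job is handed in when it is done.

Besides the shell and the picture viewer there is one more tool, called after "Call:" as name(argument=value, ...) on one line, values as JSON. drive_tool: Moves the arm, as the interface text tells. Its arguments: {"type":"object","properties":{"offset":{"type":"array","items":{"type":"array","items":{"type":"number"}}},"rot":{"type":"array","items":{"type":"array","items":{"type":"number"}}},"hand":{"type":"number"},"force":{"type":"number"}},"required":["offset","rot"]}

```bash
ls; mkdir -p pics; python3 - <<'E'
from workcell import manip, optics
import cv2,numpy as np
for c in("side","top"):
    im=optics.read_camera(c); cv2.imwrite(f"pics/{c}0.png",im)
    k=optics.calibration(c); print(c,k["fx"],k["fy"],k["cx"],k["cy"]); print(np.round(np.linalg.inv(k["view"]),3))
s=manip.observe(); print(s["clock"],s["tool_pos"],s["tool_rot"],s["width"])
E
```

```text
pics
side 467.46457588829946 467.46457588829946 273.2119391268276 208.27255913040707
[[ 0.997 -0.052  0.058  0.418]
 [-0.077 -0.794  0.603 -0.672]
 [ 0.015 -0.606 -0.795  0.972]
 [ 0.     0.     0.     1.   ]]
top 425.80464827085945 425.80464827085945 278.5799359474366 206.5474238805271
[[ 0.007 -0.987  0.159  0.301]
 [-1.    -0.011 -0.024  0.038]
 [ 0.025 -0.158 -0.987  1.148]
 [ 0.     0.     0.     1.   ]]
0.1 [ 0.22521053 -0.58267013  0.23077191] [-3.08726962e+00 -5.75798999e-01  1.84755593e-04] 0.08577861781337177
```

View pics/side0.png

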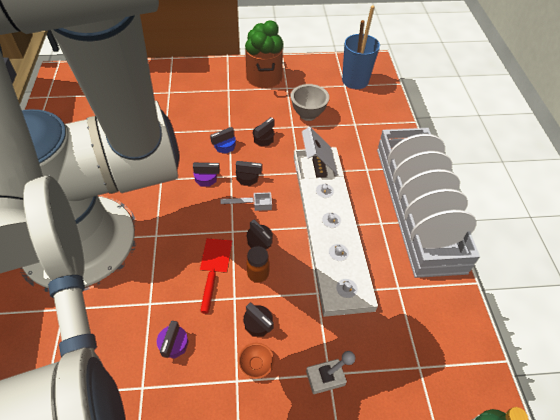

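View pics/top0.png

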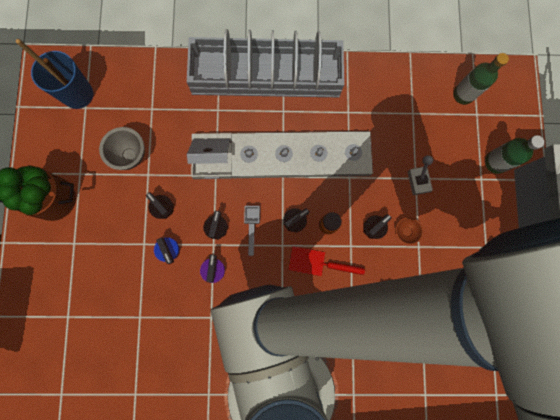

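```bash
cat > h.py <<'E'
from workcell import manip, optics
import cv2,numpy as np
from scipy.spatial.transform import Rotation as R
def cal(c):
    k=optics.calibration(c); return np.array([[k["fx"],0,k["cx"]],[0,k["fy"],k["cy"]],[0,0,1.]]),k["view"]
def proj(P,c):
    K,V=cal(c); p=(np.atleast_2d(P)@V[:3,:3].T+V[:3,3])@K.T; return p[:,:2]/p[:,2:]
def back(uv,z,c):
    K,V=cal(c); Ri=V[:3,:3].T; o=-Ri@V[:3,3]; d=Ri@np.linalg.inv(K)@np.array([uv[0],uv[1],1.]); return o+d*(z-o[2])/d[2]
E
python3 - <<'E'
from h import *
import pickle
out={}
for c in("side","top"):
    out[c,"im"]=optics.read_camera(c)
    for t,z in (("knob1_c",.025),("spindle1",.045),("hatch_press",.08),("hatch_hinge",.03),("vent_switch_tip",.09),("vent_switch_base",.02),("mortar",.04),("spice_jar",.04),("dish",.013),("scoop",.012)):
        d=optics.silhouettes(t,c); out[c,t]=d
        print(c,t,[(round(x["confidence"],2),*np.round(x["xy"]).astype(int).tolist(),int(x["region"].sum()),*np.round(back(x["xy"],z,c)[:2],3).tolist()) for x in d])
pickle.dump(out,open("d0.pkl","wb"))
a=cv2.resize(out["side","im"][160:310,290:390],None,fx=5,fy=5,interpolation=cv2.INTER_CUBIC)[:, :]
b=cv2.resize(out["top","im"][125:185,180:380],None,fx=4,fy=4,interpolation=cv2.INTER_CUBIC)
cv2.imwrite("pics/c1.png",cv2.resize(a,(400,600)));cv2.imwrite("pics/c2.png",b)
E
```

```text
side knob1_c [(0.88, 255, 318, 830, 0.424, -0.247)]
side spindle1 [(0.5, 347, 287, 65, 0.631, -0.198), (0.44, 339, 254, 75, 0.628, -0.112), (0.41, 332, 217, 76, 0.628, -0.004)]
side hatch_press [(0.79, 318, 145, 794, 0.62, 0.209)]
side hatch_hinge [(0.59, 332, 234, 8361, 0.624, -0.044)]
side vent_switch_tip [(0.57, 344, 360, 241, 0.589, -0.374)]
side vent_switch_base [(0.63, 331, 375, 1143, 0.571, -0.378)]
side mortar [(0.84, 311, 101, 1108, 0.631, 0.437)]
side spice_jar [(0.62, 260, 266, 697, 0.443, -0.129)]
side dish [(0.57, 256, 362, 1036, 0.421, -0.339), (0.21, 318, 147, 705, 0.633, 0.267)]
side scoop [(0.56, 258, 198, 466, 0.45, 0.093), (0.56, 256, 359, 1082, 0.422, -0.333)]
top knob1_c [(0.63, 413, 231, 559, 0.42, -0.35), (0.62, 377, 225, 479, 0.434, -0.253)]
top spindle1 [(0.6, 280, 152, 56, 0.627, 0.007), (0.57, 248, 154, 17, 0.619, 0.094), (0.39, 320, 153, 43, 0.627, -0.098), (0.36, 352, 152, 8, 0.63, -0.184)]
top hatch_press [(0.86, 207, 151, 973, 0.616, 0.199), (0.37, 424, 163, 122, 0.592, -0.367)]
top hatch_hinge [(0.7, 281, 154, 7829, 0.626, 0.004)]
top vent_switch_tip [(0.62, 280, 151, 8047, 0.615, 0.009), (0.57, 426, 163, 121, 0.59, -0.367)]
top vent_switch_base [(0.81, 420, 178, 611, 0.567, -0.375)]
top mortar [(0.78, 121, 150, 1553, 0.627, 0.433), (0.24, 208, 149, 953, 0.634, 0.2)]
top spice_jar [(0.75, 328, 224, 366, 0.435, -0.12)]
top dish [(0.66, 412, 229, 600, 0.426, -0.349), (0.64, 121, 149, 1502, 0.638, 0.442), (0.32, 210, 150, 938, 0.639, 0.199)]
top scoop [(0.95, 251, 218, 393, 0.452, 0.085), (0.17, 283, 153, 7916, 0.634, -0.001)]
```

View pics/c1.png

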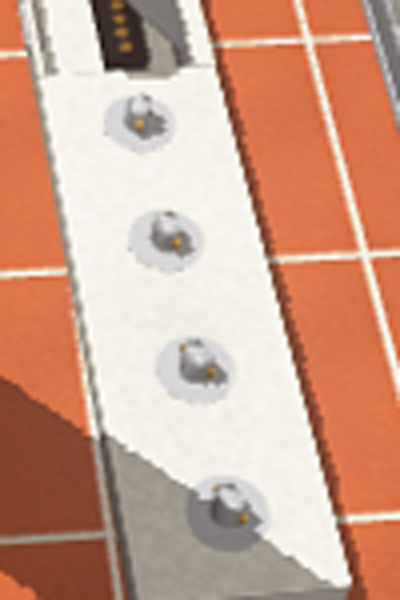

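View pics/c2.png

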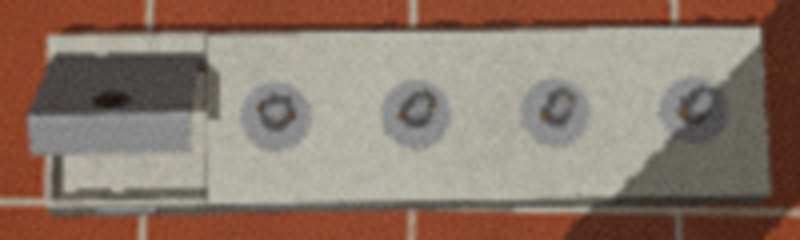

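```bash
python3 - <<'E'
from h import *
A={}
for c in("side","top"):
    A[c]=np.mean([optics.read_camera(c).astype(np.float32) for _ in range(8)],0); np.save(c+"avg.npy",A[c])
rows=[]
for c,L in(("top",[(249,153),(284,153),(319.5,153),(354,152)]),("side",[(326,189),(333,219),(339.5,251),(347.5,287)])):
    t=[]
    for u,v in L:
        u,v=int(u),int(v); t.append(cv2.resize(A[c][v-12:v+13,u-12:u+13],(200,200),interpolation=cv2.INTER_CUBIC))
    rows.append(np.hstack(t))
cv2.imwrite("pics/c3.png",np.clip((np.vstack(rows)-20)*1.15,0,255))
E
```

```text
[ WARN:0@16.285] global loadsave.cpp:1063 imwrite_ Unsupported depth image for selected encoder is fallbacked to CV_8U.
```

View pics/c3.png

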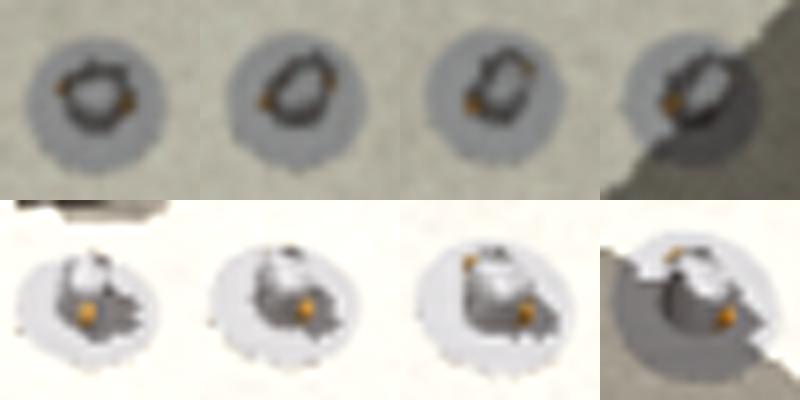

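```bash
cat >> h.py <<'E'
from scipy.optimize import minimize
th=np.linspace(0,2*np.pi,49)[:-1]
def hull(P,c,s=4):
    p=proj(P,c); return cv2.convexHull(np.round((p+.5)*s*16-8).astype(np.int32))
def knobmask(p,c,s=4,win=None):
    x,y,a=p; m=np.zeros((420*s,560*s),np.uint8)
    w=lambda L:np.c_[x+L[:,0]*np.cos(a)-L[:,1]*np.sin(a),y+L[:,0]*np.sin(a)+L[:,1]*np.cos(a),L[:,2]]
    sk=np.vstack([np.c_[.032*np.cos(th),.032*np.sin(th),0*th+z] for z in(0,.027)])
    br=np.array([[X,Y,Z] for X in(-.03,.04) for Y in(-.008,.008) for Z in(.027,.057)])
    for L in(sk,br): cv2.fillConvexPoly(m,hull(w(L),c,s),255,shift=4)
    return cv2.resize(m,(560,420),interpolation=cv2.INTER_AREA)/255.
def dark(im):
    im=im.astype(np.float32); mx=im.max(2); mn=im.min(2); return ((mx<95)&(mx-mn<22)).astype(float)
def fitknob(x0,y0,ims,yaws=np.radians(np.arange(-180,180,30))):
    M={}
    for c,im in ims.items():
        u,v=proj([x0,y0,.025],c)[0]; d=dark(im); g=np.zeros_like(d); cv2.circle(g,(int(u),int(v)),26,1,-1); d=d*g
        n,l,st,_=cv2.connectedComponentsWithStats(cv2.morphologyEx(d.astype(np.uint8),cv2.MORPH_CLOSE,np.ones((3,3))));k=1+np.argmax(st[1:,4]); M[c]=(l==k).astype(float)
    f=lambda p:sum(np.abs(knobmask(p,c)-M[c]).sum() for c in ims)
    best=None
    for a in yaws:
        r=minimize(f,[x0,y0,a],method="Nelder-Mead",options=dict(maxfev=45,initial_simplex=[[x0,y0,a],[x0+.01,y0,a],[x0,y0+.01,a],[x0,y0,a+.3]]))
        if best is None or r.fun<best.fun: best=r
    r=minimize(f,best.x,method="Nelder-Mead",options=dict(maxfev=120,initial_simplex=best.x+np.array([[0,0,0],[.003,0,0],[0,.003,0],[0,0,.1]])))
    return r.x,r.fun,{c:M[c].sum() for c in M}
E
python3 - <<'E'
from h import *
A={c:np.load(c+"avg.npy") for c in("side","top")}
for uv in((160,206),(216,227),(296,220),(376,227)):
    p=back(uv,.025,"top"); r=fitknob(p[0],p[1],A)
    print(np.round(r[0][:2],4),np.degrees(r[0][2]).round(1),r[1:])
    for c in A: 
        q=proj([[r[0][0]+.04*np.cos(r[0][2]),r[0][1]+.04*np.sin(r[0][2]),.057]],c)[0]; im=A[c]; cv2.circle(im,tuple(np.round(q).astype(int).tolist()),1,(0,255,0),-1)
# spindles: orange rollers & washers
T={c:np.load(c+"avg.npy") for c in("side","top")}
for c,L in(("top",[(249,153),(284,153),(319.5,153),(354,152)]),("side",[(326,189),(333,219),(339.5,251),(347.5,287)])):
  for u,v in L:
    u0,v0=int(u)-12,int(v)-12; s=T[c][v0:v0+25,u0:u0+25]; o=np.clip(s[...,2]-s[...,0]-35,0,None)
    n,l=cv2.connectedComponents((o>0).astype(np.uint8)); 
    pts=[]
    for k in range(1,n):
        yy,xx=np.where(l==k); w=o[yy,xx]; 
        if len(yy)<=20:pts.append(np.r_[back((u0+(xx*w).sum()/w.sum(),v0+(yy*w).sum()/w.sum()),.0395,c)[:2].round(4),round(float(w.sum()))].tolist())
    print(c,pts)
z=lambda c,a,b,d,e,f:cv2.resize(A[c][b:e,a:d],None,fx=f,fy=f,interpolation=cv2.INTER_CUBIC)
cv2.imwrite("pics/c4.png",np.vstack([z("top",140,180,400,250,3)[:, :780],np.pad(np.hstack([z("side",210,110,310,200,3),z("side",230,210,310,345,2)[:270]]),((0,0),(0,320),(0,0)))]))
E
```

```text
[0.4828 0.329 ] -135.8 (np.float64(283.57254901960783), {'side': np.float64(309.0), 'top': np.float64(452.0)})Traceback (most recent call last):
  File "<stdin>", line 4, in <module>
  File "h.py", line 31, in fitknob
    r=minimize(f,[x0,y0,a],method="Nelder-Mead",options=dict(maxfev=45,initial_simplex=[[x0,y0,a],[x0+.01,y0,a],[x0,y0+.01,a],[x0,y0,a+.3]]))
    res = _minimize_neldermead(fun, x0, args, callback, bounds=bounds,
                               **options)
    fxcc = func(xcc)
    fx = function(np.copy(x), *(wrapper_args + args))
  File "h.py", line 28, in <lambda>
    f=lambda p:sum(np.abs(knobmask(p,c)-M[c]).sum() for c in ims)
               ~~~^^^^^^^^^^^^^^^^^^^^^^^^^^^^^^^^^^^^^^^^^^^^^^^
  File "h.py", line 28, in <genexpr>
    f=lambda p:sum(np.abs(knobmask(p,c)-M[c]).sum() for c in ims)
                          ~~~~~~~~^^^^^
  File "h.py", line 19, in knobmask
    for L in(sk,br): cv2.fillConvexPoly(m,hull(w(L),c,s),255,shift=4)
                                          ~~~~^^^^^^^^^^
  File "h.py", line 13, in hull
    p=proj(P,c); return cv2.convexHull(np.round((p+.5)*s*16-8).astype(np.int32))
  File "h.py", line 7, in proj
    K,V=cal(c); p=(np.atleast_2d(P)@V[:3,:3].T+V[:3,3])@K.T; return p[:,:2]/p[:,2:]
        ~~~^^^
  File "h.py", line 5, in cal
    k=optics.calibration(c); return np.array([[k["fx"],0,k["cx"]],[0,k["fy"],k["cy"]],[0,0,1.]]),k["view"]
ValueError: time passes only in moves, steps and waits
```

```bash
python3 - <<'E'
s=open("h.py").read()
s=s.replace("def cal(c):","import functools\n@functools.cache\ndef cal(c):")
s=s.replace("return ((mx<95)&(mx-mn<22)).astype(float)","return ((mx<150)&(mx-mn<.45*mx+4)).astype(float)")
open("h.py","w").write(s)
E
cat > fit1.py <<'E'
from h import *
A={c:np.load(c+"avg.npy") for c in("side","top")}
for uv in((160,206),(216,227),(296,220),(376,227)):
    p=back(uv,.025,"top"); r=fitknob(p[0],p[1],A)
    print(np.round(r[0][:2],4),np.degrees(r[0][2]).round(1),round(r[1]),r[2])
    for c in A: 
        km=(knobmask(r[0],c)>.5).astype(np.uint8); cs,_=cv2.findContours(km,0,2); cv2.drawContours(A[c],cs,-1,(0,200,0),1)
        q=proj([[r[0][0]+.04*np.cos(r[0][2]),r[0][1]+.04*np.sin(r[0][2]),.057]],c)[0]; im=A[c]; cv2.circle(im,tuple(np.round(q).astype(int).tolist()),1,(255,0,255),-1)
T={c:np.load(c+"avg.npy") for c in("side","top")}
for c,L in(("top",[(249,153),(284,153),(319.5,153),(354,152)]),("side",[(326,189),(333,219),(339.5,251),(347.5,287)])):
  for u,v in L:
    u0,v0=int(u)-12,int(v)-12; s=T[c][v0:v0+25,u0:u0+25]; o=np.clip(s[...,2]-s[...,0]-35,0,None)
    n,l=cv2.connectedComponents((o>0).astype(np.uint8)); 
    pts=[]
    for k in range(1,n):
        yy,xx=np.where(l==k); w=o[yy,xx]; 
        if len(yy)<=20:pts.append(np.r_[back((u0+(xx*w).sum()/w.sum(),v0+(yy*w).sum()/w.sum()),.0395,c)[:2].round(4),round(float(w.sum()))].tolist())
    print(c,pts)
z=lambda c,a,b,d,e,f:cv2.resize(A[c][b:e,a:d],None,fx=f,fy=f,interpolation=cv2.INTER_CUBIC)
cv2.imwrite("pics/c4.png",np.vstack([z("top",140,180,400,250,3),np.pad(np.hstack([z("side",210,110,310,200,3),z("side",230,210,310,345,2)]),((0,0),(0,320),(0,0)))]).clip(0,255).astype(np.uint8))
E
time python3 fit1.py
```

```text
[0.4824 0.33  ] -136.7 177 {'side': np.float64(423.0), 'top': np.float64(476.0)}
[0.4268 0.1802] -15.2 170 {'side': np.float64(511.0), 'top': np.float64(453.0)}
[ 0.4461 -0.0322] -54.9 426 {'side': np.float64(829.0), 'top': np.float64(519.0)}
[ 0.4307 -0.2481] -51.6 274 {'side': np.float64(688.0), 'top': np.float64(447.0)}
top []
top [[0.6255, 0.0084, 1.0]]
top [[0.6242, -0.0878, 15.0]]
top [[0.6295, -0.1823, 11.0]]
side [[0.6225, 0.0839, 225.0]]
side [[0.632, -0.0109, 207.0]]
side [[0.6238, -0.0863, 46.0], [0.6377, -0.1052, 141.0]]
side [[0.6285, -0.1801, 23.0], [0.6399, -0.2008, 196.0]]
real	0m23.797s
user	0m38.201s
sys	0m7.597s
```

View pics/c4.png

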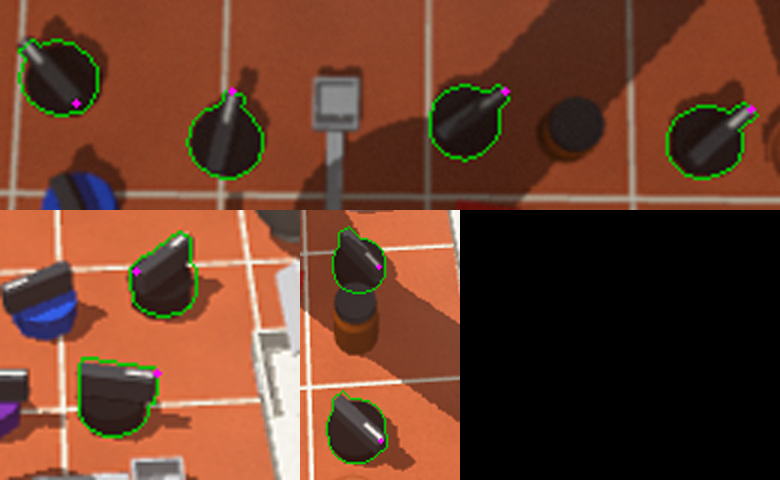

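```bash
cat > fit2.py <<'E'
from h import *
A={c:np.load(c+"avg.npy") for c in("side","top")}
for n,x,y,a,cs in((1,.4824,.330,.76,"st"),(3,.4461,-.0322,-.96,"t"),(3,.4461,-.0322,-.96,"s")):
    r=fitknob(x,y,{c:A[c] for c in A if c[0] in cs},[a]); print(n,cs,np.round(r[0][:2],4),np.degrees(r[0][2]).round(1),round(r[1]))
C0={"top":[(249,153),(284,153),(319.5,153),(354,152)],"side":[(326,189),(333,219),(339.5,251),(347.5,287)]}
for c in C0:
  im=A[c].mean(2)
  for i,(u,v) in enumerate(C0[c]):
    u0,v0=int(u)-14,int(v)-14; s=cv2.resize(im[v0:v0+29,u0:u0+29].astype(np.float32),None,fx=8,fy=8,interpolation=cv2.INTER_CUBIC)
    deck=np.percentile(s,80); m=(s<deck-(14 if c=="top" else 9)).astype(np.uint8)
    m=cv2.morphologyEx(m,cv2.MORPH_OPEN,np.ones((9,9)))
    k,l,st,_=cv2.connectedComponentsWithStats(m); j=l[116,116] or 1+np.argmax(st[1:,4])
    cs,_=cv2.findContours((l==j).astype(np.uint8),0,1); h=cv2.convexHull(max(cs,key=len)); e=cv2.fitEllipse(h)
    ctr=(np.array(e[0])+.5)/8-.5+[u0,v0]
    print(c,i,np.round(back(ctr,.0305,c)[:2],4),np.round(np.array(e[1])/8,2),round(e[2]))
E
python3 fit2.py
```

```text
1 st [0.4801 0.3287] 44.6 195
3 t [ 0.4467 -0.0298] -55.5 115
3 s [ 0.4457 -0.0366] -61.7 229
top 0 [0.6246 0.0935] [17.82 17.98] 101
top 1 [ 0.6271 -0.0014] [17.86 18.11] 62
top 2 [ 0.6303 -0.0961] [17.47 17.78] 92
top 3 [ 0.6234 -0.2054] [29.39 43.35] 46
side 0 [0.6242 0.0918] [15.5 18.8] 97
side 1 [ 0.6269 -0.0037] [16.38 19.9 ] 97
side 2 [ 0.6304 -0.0984] [17.74 20.77] 108
side 3 [ 0.6276 -0.206 ] [28.99 36.89] 131
```

```bash
cat > fit3.py <<'E'
from h import *
A={c:np.load(c+"avg.npy") for c in("side","top")}
S=np.array([(.6244,.0927),(.627,-.0025),(.6303,-.0973),(.6332,-.1922)])
for c in A:
  im=A[c]; o=(im[...,2]-im[...,0])/(im.mean(2)+15)
  for i,(x,y) in enumerate(S):
    y2=y+(.001 if c=="top" else -.001); u,v=proj([x,y2,.0395],c)[0]
    best=[]
    yy,xx=np.mgrid[:420,:560]; bg=np.median(o[int(v)-9:int(v)+10,int(u)-9:int(u)+10])
    w=np.where(np.hypot(xx-u,yy-v)<7.5,np.clip(o-bg,0,None),0)
    # score of yaw: orange at predicted roller positions
    sc=[]
    for d in range(-90,90,2):
        a=np.radians(d); r=0
        for s in(1,-1):
            q=proj([x-s*.0105*np.sin(a),y2+s*.0105*np.cos(a),.0395],c)[0]
            r+=(w*np.exp(-((xx-q[0])**2+(yy-q[1])**2)/(2*1.3**2))).sum()
        sc.append(r)
    pk=np.where(w>.12); P=[np.round(back((b,a_),.0395,c)[:2]-[x,y2],4).tolist()+[round(w[a_,b],2)] for a_,b in zip(*pk)]
    print(c,i,"yaw",-90+2*int(np.argmax(sc)),[f"{q:.2f}" for q in sc[::9]]); P.sort(key=lambda t:-t[2]); print(P[:5])
for c in A: print(c, proj(np.c_[S,[.0305]*4],c).round(1).tolist())
E
python3 fit3.py
```

```text
side 0 yaw -16 ['0.09', '0.18', '0.57', '1.48', '2.28', '1.79', '0.76', '0.25', '0.12', '0.09']
[[-0.0032, -0.0088, np.float32(0.61)], [-0.0006, -0.009, np.float32(0.55)], [-0.0002, -0.0056, np.float32(0.51)], [-0.0037, -0.0121, np.float32(0.45)], [-0.0027, -0.0055, np.float32(0.44)]]
side 1 yaw 28 ['0.35', '0.17', '0.11', '0.15', '0.42', '1.27', '2.33', '2.39', '1.56', '0.77']
[[0.0057, -0.007, np.float32(0.76)], [0.0052, -0.01, np.float32(0.53)], [0.0032, -0.0069, np.float32(0.51)], [0.0027, -0.0099, np.float32(0.47)], [0.0062, -0.004, np.float32(0.39)]]
side 2 yaw 40 ['0.66', '0.25', '0.16', '0.18', '0.26', '0.68', '1.98', '3.19', '2.79', '1.57']
[[0.0063, -0.0081, np.float32(0.75)], [0.0068, -0.0053, np.float32(0.56)], [0.0087, -0.0082, np.float32(0.47)], [0.0091, -0.0055, np.float32(0.41)], [-0.007, 0.0123, np.float32(0.4)]]
side 3 yaw 36 ['0.44', '0.27', '0.22', '0.17', '0.22', '0.84', '2.35', '3.23', '2.37', '1.09']
[[0.0057, -0.0072, np.float32(0.95)], [0.0079, -0.0074, np.float32(0.67)], [0.0052, -0.0097, np.float32(0.61)], [0.0075, -0.0098, np.float32(0.36)], [0.0083, -0.00
[... 575 characters left out ...]
]
top 2 yaw 34 ['0.11', '0.04', '0.03', '0.05', '0.18', '0.62', '1.36', '1.71', '1.14', '0.42']
[[-0.0061, 0.0075, np.float32(0.44)], [-0.0033, 0.0075, np.float32(0.35)], [-0.0062, 0.0102, np.float32(0.33)], [-0.0034, 0.0102, np.float32(0.25)], [0.0081, -0.0089, np.float32(0.17)]]
top 3 yaw 24 ['0.15', '0.13', '0.12', '0.16', '0.40', '0.95', '1.50', '1.37', '0.71', '0.26']
[[-0.0021, 0.0074, np.float32(0.39)], [-0.0049, 0.0102, np.float32(0.38)], [-0.0049, 0.0075, np.float32(0.36)], [-0.0021, 0.0101, np.float32(0.32)], [-0.0076, 0.0075, np.float32(0.12)]]
side [[324.3, 190.2], [330.8, 219.6], [338.2, 251.9], [346.3, 287.7]]
top [[248.8, 153.9], [283.9, 153.5], [318.7, 152.8], [353.4, 152.3]]
```

```bash
cat >> h.py <<'E'
def st():
    s=manip.observe(); Rm=R.from_rotvec(s["tool_rot"]).as_matrix(); psi=np.degrees(np.arctan2(Rm[1,0],Rm[0,0]))
    return s,Rm,psi
def go(*wps):
    s,Rm,psi=st(); print("t",round(s["clock"],2),"pos",np.round(s["tool_pos"],4),"psi",round(psi,1),"tilt",np.round(Rm[:2,2],3),"F",np.round(s["force"],1),"w",round(s["width"],4))
    for x,y,z,a in wps:
        Rt=np.array([[np.cos(np.radians(a)),np.sin(np.radians(a)),0],[np.sin(np.radians(a)),-np.cos(np.radians(a)),0],[0,0,-1]])
        d=np.array([x,y,z])-s["tool_pos"]; print((x,y,z,a),"off",np.round(Rm.T@d*1000,1).tolist(),"rot",np.round(np.degrees(R.from_matrix(Rm.T@Rt).as_rotvec()),1).tolist())
E
python3 - <<'E'
from h import *
for z in(.092,): print("ball",back((349,358),z,"side"),back((427,160),z,"top"))
print("base top ctr", back((326.5,376),.025,"side"),back((421,181),.025,"top"))
print("press",back((207,150),.0966,"top"),"side",back((320,145),.0966,"side"))
im=optics.read_camera("side"); a=cv2.resize(im[340:400,290:370],None,fx=5,fy=5,interpolation=cv2.INTER_CUBIC); im=np.load("topavg.npy"); b=cv2.resize(im[145:205,390:450],None,fx=5,fy=5,interpolation=cv2.INTER_CUBIC).clip(0,255).astype(np.uint8)
cv2.imwrite("pics/c5.png",np.hstack([a,b]))
go((.66,-.37,.2,0))
E
```

```text
ball [ 0.59877101 -0.37154453  0.092     ] [ 0.5970785  -0.37000358  0.092     ]
base top ctr [ 0.56111736 -0.38155319  0.025     ] [ 0.55661784 -0.37652867  0.025     ]
press [0.61400001 0.1958595  0.0966    ] side [0.62047699 0.19271615 0.0966    ]
t 2.05 pos [ 0.2253 -0.583   0.2313] psi 21.1 tilt [-0.  0.] F [ 0.8 -0.1 -0.3] w 0.0857
(0.66, -0.37, 0.2, 0) off [482.2, -41.9, 31.3] rot [-0.0, 0.0, 21.1]
```

View pics/c5.png

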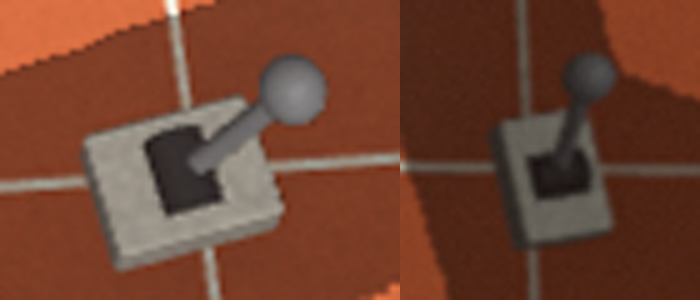

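```bash
python3 -c "
from h import *
go((.645,-.361,.2,11),(.645,-.361,.082,11),(.545,-.381,.082,11))"
```

```text
t 2.05 pos [ 0.2253 -0.583   0.2313] psi 21.1 tilt [-0.  0.] F [ 0.8 -0.1 -0.3] w 0.0857
(0.645, -0.361, 0.2, 11) off [471.5, -55.7, 31.3] rot [-0.0, 0.0, 10.1]
(0.645, -0.361, 0.082, 11) off [471.5, -55.7, 149.3] rot [-0.0, 0.0, 10.1]
(0.545, -0.381, 0.082, 11) off [371.0, -73.1, 149.3] rot [-0.0, 0.0, 10.1]
```

Call:
drive_tool(offset=[[60,-7,4],[120,-14,8],[180,-21,12],[240,-28,16],[300,-35,20],[360,-42,24],[420,-50,28],[471,-56,31],[471,-56,31],[471,-56,31],[471,-56,31],[471,-56,31],[471,-56,70],[471,-56,110],[471,-56,149],[471,-56,149],[471,-56,149]], rot=[[0,0,2],[0,0,4],[0,0,6],[0,0,8],[0,0,10],[0,0,10],[0,0,10],[0,0,10],[0,0,10],[0,0,10],[0,0,10],[0,0,10],[0,0,10],[0,0,10],[0,0,10],[0,0,10],[0,0,10]], hand=0, force=40)

```text
clock: 3.75
tool_pos: [0.6439, -0.3618, 0.0832]
tool_rot: [-3.127, -0.303, 0.0]
force: [-0.6, 0.5, 1.2]
width: -0.0002
grasp_force: 0.0
```

Call:
drive_tool(offset=[[-15,0,1],[-30,0,1],[-45,0,1],[-60,0,1],[-75,0,1],[-85,0,1],[-95,0,1],[-102,0,1],[-102,0,1],[-102,0,1]], rot=[[0,0,0],[0,0,0],[0,0,0],[0,0,0],[0,0,0],[0,0,0],[0,0,0],[0,0,0],[0,0,0],[0,0,0]])

```text
clock: 4.75
tool_pos: [0.5464, -0.3811, 0.0826]
tool_rot: [3.125, 0.304, 0.007]
force: [9.9, 3.8, 3.3]
width: -0.0
grasp_force: 5.5
```

```bash
python3 - <<'E'
from h import *
im=optics.read_camera("side"); cv2.imwrite("pics/s2.png",im[150:420,180:560])
print("tcp proj side",proj(manip.observe()["tool_pos"],"side"))
E
```

```text
tcp proj side [[322.01829523 366.62569068]]
```

View pics/s2.png

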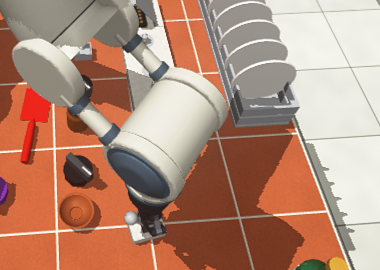

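Call:
drive_tool(offset=[[12,0,0],[12,0,-60],[12,0,-110],[-30,0,-120],[-60,0,-120],[-60,0,-120]], rot=[[0,0,0],[0,0,0],[0,0,0],[0,0,8],[0,0,16],[0,0,16]], hand=45, force=60)

```text
clock: 5.4
tool_pos: [0.4831, -0.3929, 0.2025]
tool_rot: [3.138, -0.144, -0.001]
force: [0.4, 1.2, -0.2]
width: 0.045
grasp_force: 0.0
```

```bash
python3 -c "
from h import *
go((.4307,-.2481,.15,-51.6),(.4307,-.2481,.034,-51.6))"
```

```text
t 5.4 pos [ 0.4831 -0.3929  0.2025] psi -5.3 tilt [-0.    -0.001] F [ 0.4  1.2 -0.2] w 0.045
(0.4307, -0.2481, 0.15, -51.6) off [-65.4, -139.4, 52.5] rot [0.1, 0.0, 46.3]
(0.4307, -0.2481, 0.034, -51.6) off [-65.4, -139.5, 168.5] rot [0.1, 0.0, 46.3]
```

Call:
drive_tool(offset=[[-15,-35,10],[-30,-70,20],[-45,-105,35],[-65,-139,52],[-65,-139,52],[-65,-139,52],[-65,-139,52],[-65,-139,90],[-65,-139,125],[-65,-139,155],[-65,-139,170],[-65,-139,170],[-65,-139,170]], rot=[[0,0,8],[0,0,16],[0,0,24],[0,0,32],[0,0,40],[0,0,46.3],[0,0,46.3],[0,0,46.3],[0,0,46.3],[0,0,46.3],[0,0,46.3],[0,0,46.3],[0,0,46.3]])

```text
clock: 6.7
tool_pos: [0.4329, -0.2484, 0.0315]
tool_rot: [-2.835, 1.353, 0.0]
force: [-0.0, -0.6, 0.4]
width: 0.0447
grasp_force: 0.0
```

Call:
drive_tool(offset=[[0,0,0],[0,0,0],[0,0,0],[0,0,0],[0,0,0],[0,0,0],[0,0,0]], rot=[[0,0,0],[0,0,0],[0,0,0],[0,0,0],[0,0,0],[0,0,0],[0,0,0]], hand=5, force=60)

```text
clock: 7.4
tool_pos: [0.4331, -0.2486, 0.0324]
tool_rot: [2.834, -1.356, 0.003]
force: [-0.9, 1.1, 9.7]
width: 0.0153
grasp_force: 59.3
```

```bash
python3 -c "
from h import *
s=manip.observe(); print(s['grasp_force'])
go((.6332,-.1922,.15,28),(.6332,-.1922,.095,28))"
```

```text
59.29609000682831
t 7.4 pos [ 0.4331 -0.2486  0.0324] psi -51.1 tilt [ 0.002 -0.001] F [-0.9  1.1  9.7] w 0.0153
(0.6332, -0.1922, 0.15, 28) off [81.8, -191.3, -117.3] rot [0.1, -0.1, -79.1]
(0.6332, -0.1922, 0.095, 28) off [81.7, -191.2, -62.3] rot [0.1, -0.1, -79.1]
```

Call:
drive_tool(offset=[[0,0,-40],[0,0,-80],[10,-25,-117],[20,-50,-117],[30,-75,-117],[40,-100,-117],[50,-125,-117],[60,-150,-117],[70,-175,-117],[83,-191,-117],[83,-191,-117],[83,-191,-117],[83,-191,-90],[83,-191,-70],[83,-191,-70],[83,-191,-70]], rot=[[0,0,0],[0,0,0],[0,0,-8],[0,0,-16],[0,0,-24],[0,0,-32],[0,0,-40],[0,0,-48],[0,0,-56],[0,0,-64],[0,0,-72],[0,0,-79],[0,0,-79],[0,0,-79],[0,0,-79],[0,0,-79]])

```text
clock: 9.0
tool_pos: [0.6335, -0.1932, 0.102]
tool_rot: [3.049, 0.756, 0.0]
force: [-0.3, -0.7, -0.7]
width: 0.0149
grasp_force: 59.0
```

```bash
python3 -c "
from h import *
go((.6347,-.1913,.095,28),(.6347,-.1913,.061,28))
A={c:np.mean([optics.read_camera(c).astype(np.float32) for _ in range(3)],0) for c in('side','top')}
p=manip.observe()['tool_pos']; out=[]
for c in A:
    u,v=proj(p,c)[0].astype(int); out.append(cv2.resize(A[c][v-40:v+40,u-40:u+40],(400,400),interpolation=cv2.INTER_CUBIC).clip(0,255).astype(np.uint8)); print(c,u,v)
cv2.imwrite('pics/c6.png',np.hstack(out))
"
```

```text
t 9.0 pos [ 0.6335 -0.1932  0.102 ] psi 27.8 tilt [ 0. -0.] F [-0.3 -0.7 -0.7] w 0.0149
(0.6347, -0.1913, 0.095, 28) off [2.0, -1.1, 7.0] rot [0.0, -0.0, -0.2]
(0.6347, -0.1913, 0.061, 28) off [2.0, -1.1, 41.0] rot [0.0, -0.0, -0.2]
side 351 272
top 359 144
```

View pics/c6.png

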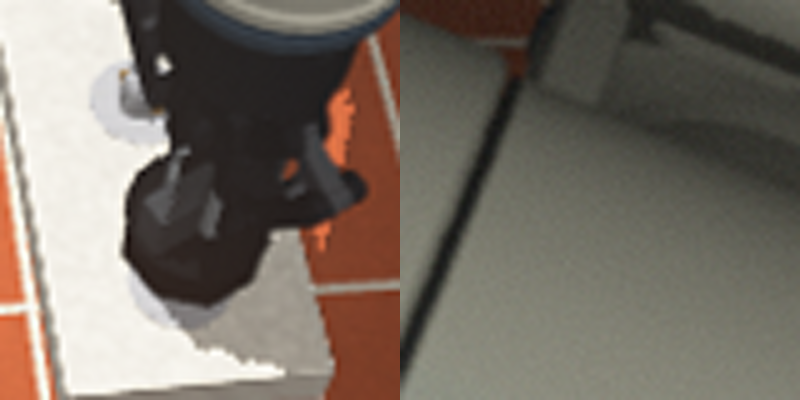

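```bash
python3 -c "
from h import *
p=np.array([.6335,-.1932]); a=np.radians(27.8)
for d in(0,-.002,.002):
    q=p+d*np.array([np.cos(a),np.sin(a)])
    P=np.vstack([np.c_[q[0]+.032*np.cos(th),q[1]+.032*np.sin(th),0*th+z] for z in(.0705,.0975)]); r=proj(P,'side'); print(d,r[:,0].min(),r[:,0].max(),r[:,1].max())
    b=proj(np.c_[q[0]+.032*np.cos(th),q[1]+.032*np.sin(th),0*th+.0705],'side'); print(b[:,0].min(),b[:,0].max())
"
```

```text
0 334.3427569036739 365.92590691599577 292.7772204860568
334.3427569036739 363.7849950433221
-0.002 333.6055922167825 365.1926792635751 293.223486788632
333.6055922167825 363.0661196661777
0.002 335.07895915768665 366.659744327833 292.3315485172305
335.07895915768665 364.5029306183337
```

Call:
drive_tool(offset=[[0,0,8],[0,0,16],[0,0,19],[0,0,22],[0,0,24],[0,0,24]], rot=[[0,0,0],[0,0,0],[0,0,0],[0,0,0],[0,0,0],[0,0,0]])

```text
clock: 9.9
tool_pos: [0.6345, -0.1926, 0.077]
tool_rot: [-3.049, -0.755, -0.004]
force: [6.1, 3.7, 1.2]
width: 0.0149
grasp_force: 60.2
```

Call:
drive_tool(offset=[[1.5,0,0],[1.5,0,3],[1.5,0,6],[1.5,0,9],[1.5,0,12],[1.5,0,15],[1.5,0,17],[1.5,0,17]], rot=[[0,0,0],[0,0,0],[0,0,0],[0,0,0],[0,0,0],[0,0,0],[0,0,0],[0,0,0]])

```text
clock: 10.7
tool_pos: [0.6348, -0.1923, 0.0624]
tool_rot: [3.049, 0.756, 0.001]
force: [-9.8, 9.0, 37.3]
width: 0.0147
grasp_force: 65.2
```

Call:
drive_tool(offset=[[0,0,-1],[0,0,-1],[0,0,-1],[0,0,-1],[0,0,-1],[0,0,-40],[0,0,-80],[0,0,-120],[0,0,-120]], rot=[[0,0,0],[0,0,0],[0,0,0],[0,0,0],[0,0,0],[0,0,0],[0,0,0],[0,0,0],[0,0,0]], hand=45)

```text
clock: 11.6
tool_pos: [0.6373, -0.1934, 0.186]
tool_rot: [3.044, 0.754, 0.011]
force: [0.8, 0.0, -0.3]
width: 0.045
grasp_force: 0.0
```

```bash
cat > pic.py <<'E'
from h import *
import sys
fs={c:np.mean([optics.read_camera(c).astype(np.float32) for _ in range(3)],0) for c in('side','top')}
for c in fs: np.save(c+"cur.npy",fs[c])
K={1:(.4801,.3287,44.6),2:(.4268,.1802,-15.2),3:(.446,-.032,-57)}
for k in map(int,sys.argv[1:]):
  for cs in("side","top","sidetop"):
    x,y,a=K[k]; r=fitknob(x,y,{c:fs[c] for c in fs if c in cs},[np.radians(a)]); print(k,cs,np.round(r[0][:2],4),np.degrees(r[0][2]).round(1),round(r[1]),r[2])
go()
E
python3 pic.py 3 2; python3 -c "
import cv2,numpy as np;cv2.imwrite('pics/s3.png',np.load('sidecur.npy'))"
```

```text
3 side [ 0.446  -0.0375] -60.7 214 {'side': np.float64(766.0)}
3 top [ 0.4573 -0.0447] -57.0 1599 {'top': np.float64(2121.0)}
3 sidetop [ 0.4459 -0.0374] -60.5 1816 {'side': np.float64(766.0), 'top': np.float64(2121.0)}
2 side [0.4263 0.1822] -26.0 81 {'side': np.float64(512.0)}
2 top [0.4167 0.2131] 20.5 1572 {'top': np.float64(2121.0)}
2 sidetop [0.426  0.1823] -22.6 1669 {'side': np.float64(512.0), 'top': np.float64(2121.0)}
t 11.9 pos [ 0.634  -0.1922  0.1788] psi 27.8 tilt [-0.002  0.001] F [0.  0.1 0.6] w 0.045[ WARN:0@0.027] global loadsave.cpp:1063 imwrite_ Unsupported depth image for selected encoder is fallbacked to CV_8U.
```

View pics/s3.png

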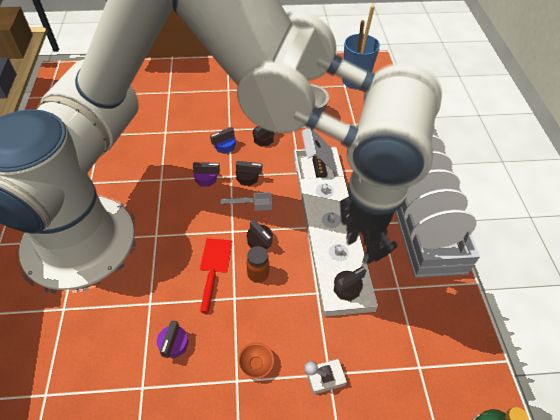

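```bash
python3 -c "
from h import *
go((.4462,-.031,.15,-56),(.4462,-.031,.034,-56))"
```

```text
t 11.9 pos [ 0.634  -0.1922  0.1788] psi 27.8 tilt [-0.002  0.001] F [0.  0.1 0.6] w 0.045
(0.4462, -0.031, 0.15, -56) off [-90.8, -230.2, 29.4] rot [-0.0, 0.1, 83.8]
(0.4462, -0.031, 0.034, -56) off [-90.7, -230.0, 145.4] rot [-0.0, 0.1, 83.8]
```

Call:
drive_tool(offset=[[-10,-25,5],[-20,-50,10],[-30,-75,15],[-40,-100,20],[-50,-125,25],[-60,-150,29],[-70,-175,29],[-80,-200,29],[-91,-230,29],[-91,-230,29],[-91,-230,29],[-91,-230,29],[-91,-230,65],[-91,-230,100],[-91,-230,130],[-91,-230,145],[-91,-230,145],[-91,-230,145]], rot=[[0,0,8],[0,0,16],[0,0,24],[0,0,32],[0,0,40],[0,0,48],[0,0,56],[0,0,64],[0,0,72],[0,0,80],[0,0,84],[0,0,84],[0,0,84],[0,0,84],[0,0,84],[0,0,84],[0,0,84],[0,0,84]])

```text
clock: 13.7
tool_pos: [0.4467, -0.0315, 0.0353]
tool_rot: [2.772, -1.477, -0.001]
force: [-0.2, 0.3, -1.3]
width: 0.0453
grasp_force: 0.0
```

Call:
drive_tool(offset=[[0,0,0],[0,0,0],[0,0,0],[0,0,0],[0,0,0],[0,0,0],[0,0,0]], rot=[[0,0,0],[0,0,0],[0,0,0],[0,0,0],[0,0,0],[0,0,0],[0,0,0]], hand=5, force=60)

```text
clock: 14.4
tool_pos: [0.4473, -0.0316, 0.0362]
tool_rot: [-2.771, 1.478, -0.003]
force: [-1.6, 1.5, 7.5]
width: 0.0147
grasp_force: 58.5
```

```bash
cat > place.py <<'E'
from h import *
import sys
kx,ky,sx,sy,a=map(float,sys.argv[1:])
s,Rm,psi=st(); p=s["tool_pos"]; d=Rm[:2,0]@(p[:2]-[kx,ky]); e=Rm[:2,1]@(p[:2]-[kx,ky]); print("d,e mm",d*1000,e*1000)
r=np.radians(a); x,y=sx+d*np.cos(r),sy+d*np.sin(r); zp=p[2]
go((x,y,.15,a),(x,y,zp+.055,a),(x,y,zp+.03,a))
E
python3 place.py .4462 -.031 .6303 -.0973 35
```

```text
d,e mm 1.0971869049954117 -0.6450763089134501
t 14.4 pos [ 0.4473 -0.0316  0.0362] psi -56.2 tilt [ 0.002 -0.   ] F [-1.6  1.5  7.5] w 0.0147
(np.float64(0.631198762896194), np.float64(-0.0966706794450217), 0.15, 35.0) off [156.6, -116.6, -113.5] rot [-0.0, -0.1, -91.2]
(np.float64(0.631198762896194), np.float64(-0.0966706794450217), np.float64(0.09119115489799524), 35.0) off [156.6, -116.5, -54.7] rot [-0.0, -0.1, -91.2]
(np.float64(0.631198762896194), np.float64(-0.0966706794450217), np.float64(0.06619115489799524), 35.0) off [156.5, -116.5, -29.7] rot [-0.0, -0.1, -91.2]
```

Call:
drive_tool(offset=[[0,0,-40],[0,0,-80],[15,-11,-113],[30,-22,-113],[45,-33,-113],[60,-44,-113],[75,-55,-113],[90,-66,-113],[105,-77,-113],[120,-88,-113],[135,-99,-113],[150,-110,-113],[156.5,-116.5,-113],[156.5,-116.5,-113],[156.5,-116.5,-80],[156.5,-116.5,-60],[156.5,-116.5,-60],[156.5,-116.5,-60]], rot=[[0,0,0],[0,0,0],[0,0,-8],[0,0,-16],[0,0,-24],[0,0,-32],[0,0,-40],[0,0,-48],[0,0,-56],[0,0,-64],[0,0,-72],[0,0,-80],[0,0,-88],[0,0,-91],[0,0,-91],[0,0,-91],[0,0,-91],[0,0,-91]])

```text
clock: 16.2
tool_pos: [0.6309, -0.0966, 0.0961]
tool_rot: [2.997, 0.94, 0.0]
force: [0.2, -0.2, -1.2]
width: 0.0149
grasp_force: 59.2
```

Call:
drive_tool(offset=[[0,0,6],[0,0,9],[0,0,12],[0,0,15],[0,0,17],[0,0,17]], rot=[[0,0,0],[0,0,0],[0,0,0],[0,0,0],[0,0,0],[0,0,0]])

```text
clock: 16.8
tool_pos: [0.6307, -0.0965, 0.0781]
tool_rot: [-2.997, -0.94, 0.0]
force: [0.0, 0.8, -0.0]
width: 0.015
grasp_force: 59.6
```

Call:
drive_tool(offset=[[0,0,3],[0,0,6],[0,0,9],[0,0,12],[0,0,13.5],[0,0,13.5]], rot=[[0,0,0],[0,0,0],[0,0,0],[0,0,0],[0,0,0],[0,0,0]])

```text
clock: 17.4
tool_pos: [0.6307, -0.0969, 0.0662]
tool_rot: [2.997, 0.94, 0.001]
force: [-10.2, -0.1, 26.9]
width: 0.0148
grasp_force: 63.1
```

Call:
drive_tool(offset=[[0,0,-1],[0,0,-1],[0,0,-1],[0,0,-1],[0,0,-1],[0,0,-40],[0,0,-80],[-40,0,-120],[-80,0,-120],[-80,0,-120]], rot=[[0,0,0],[0,0,0],[0,0,0],[0,0,0],[0,0,0],[0,0,0],[0,0,0],[0,0,0],[0,0,0],[0,0,0]], hand=45)

```text
clock: 18.4
tool_pos: [0.5621, -0.1444, 0.1862]
tool_rot: [2.998, 0.937, -0.0]
force: [-0.4, 0.8, -0.2]
width: 0.045
grasp_force: 0.0
```

```bash
python3 pic.py 2; python3 -c "
from h import *
go((.4267,.1812,.15,-17),(.4267,.1812,.034,-17))
a,b=np.load('sidecur.npy'),np.load('topcur.npy')
cv2.imwrite('pics/s4.png',np.hstack([cv2.resize(a[110:310,200:400],(600,600)),cv2.resize(b[100:300,140:206],(198,600))]).astype(np.uint8))"
```

```text
2 side [0.4262 0.1829] -28.4 83 {'side': np.float64(508.0)}
2 top [0.4167 0.2131] 20.5 1572 {'top': np.float64(2121.0)}
2 sidetop [0.4264 0.1825] -25.4 1670 {'side': np.float64(508.0), 'top': np.float64(2121.0)}
t 18.7 pos [ 0.5656 -0.1418  0.1843] psi 34.9 tilt [-0.  0.] F [ 0.6  0.8 -0.6] w 0.0452
t 18.7 pos [ 0.5656 -0.1418  0.1843] psi 34.9 tilt [-0.  0.] F [ 0.6  0.8 -0.6] w 0.0452
(0.4267, 0.1812, 0.15, -17) off [70.7, -344.4, 34.4] rot [-0.0, 0.0, 51.9]
(0.4267, 0.1812, 0.034, -17) off [70.8, -344.4, 150.4] rot [-0.0, 0.0, 51.9]
```

View pics/s4.png

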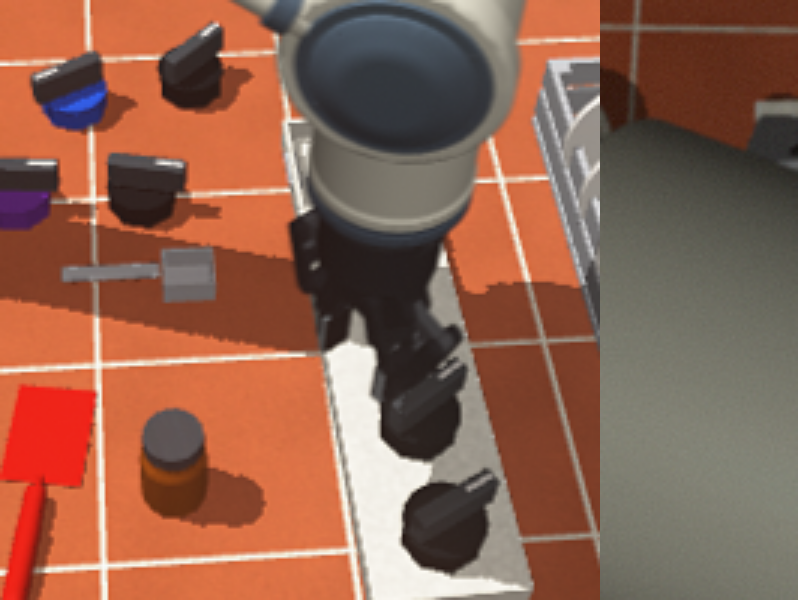

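Call:
drive_tool(offset=[[9,-43,5],[18,-86,10],[27,-129,15],[36,-172,20],[45,-215,25],[53,-258,34],[62,-301,34],[70.5,-344,34],[70.5,-344,34],[70.5,-344,34],[70.5,-344,34],[70.5,-344,70],[70.5,-344,105],[70.5,-344,135],[70.5,-344,150],[70.5,-344,150],[70.5,-344,150]], rot=[[0,0,8],[0,0,16],[0,0,24],[0,0,32],[0,0,40],[0,0,48],[0,0,50.4],[0,0,50.4],[0,0,50.4],[0,0,50.4],[0,0,50.4],[0,0,50.4],[0,0,50.4],[0,0,50.4],[0,0,50.4],[0,0,50.4],[0,0,50.4]])

```text
clock: 20.4
tool_pos: [0.427, 0.1797, 0.035]
tool_rot: [3.112, -0.427, -0.0]
force: [-0.4, 0.1, 0.4]
width: 0.0446
grasp_force: 0.0
```

Call:
drive_tool(offset=[[0,0,0],[0,0,0],[0,0,0],[0,0,0],[0,0,0],[0,0,0],[0,0,0]], rot=[[0,0,0],[0,0,0],[0,0,0],[0,0,0],[0,0,0],[0,0,0],[0,0,0]], hand=5, force=60)

```text
clock: 21.1
tool_pos: [0.4271, 0.1803, 0.0358]
tool_rot: [-3.112, 0.425, -0.003]
force: [-0.7, -3.0, 12.1]
width: 0.0147
grasp_force: 59.0
```

```bash
python3 place.py .4266 .1808 .627 -.0025 20
```

```text
d,e mm 0.6159533483643387 0.3364515553580197
t 21.1 pos [0.4271 0.1803 0.0358] psi -15.6 tilt [0.002 0.   ] F [-0.7 -3.  12.1] w 0.0147
(np.float64(0.6275788068162064), np.float64(-0.0022893315475105034), 0.15, 20.0) off [242.3, 122.1, -113.8] rot [-0.0, -0.1, -35.6]
(np.float64(0.6275788068162064), np.float64(-0.0022893315475105034), np.float64(0.09084258221545588), 20.0) off [242.2, 122.1, -54.7] rot [-0.0, -0.1, -35.6]
(np.float64(0.6275788068162064), np.float64(-0.0022893315475105034), np.float64(0.06584258221545587), 20.0) off [242.1, 122.1, -29.7] rot [-0.0, -0.1, -35.6]
```

Call:
drive_tool(offset=[[0,0,-40],[0,0,-80],[30,15,-113],[65,33,-113],[100,50,-113],[135,68,-113],[170,86,-113],[205,103,-113],[242,122,-113],[242,122,-113],[242,122,-113],[242,122,-80],[242,122,-60],[242,122,-60],[242,122,-60]], rot=[[0,0,0],[0,0,0],[0,0,-8],[0,0,-16],[0,0,-24],[0,0,-32],[0,0,-35.6],[0,0,-35.6],[0,0,-35.6],[0,0,-35.6],[0,0,-35.6],[0,0,-35.6],[0,0,-35.6],[0,0,-35.6],[0,0,-35.6]])

```text
clock: 22.6
tool_pos: [0.6264, -0.0015, 0.0955]
tool_rot: [-3.093, -0.548, 0.001]
force: [0.3, -0.3, -1.7]
width: 0.0146
grasp_force: 59.5
```

Call:
drive_tool(offset=[[0,0,6],[0,0,9],[0,0,12],[0,0,15],[0,0,17],[0,0,17]], rot=[[0,0,0],[0,0,0],[0,0,0],[0,0,0],[0,0,0],[0,0,0]])

```text
clock: 23.2
tool_pos: [0.628, -0.002, 0.0781]
tool_rot: [3.094, 0.546, 0.004]
force: [6.5, 2.3, -0.9]
width: 0.015
grasp_force: 59.7
```

Call:
drive_tool(offset=[[1.2,0,0],[1.2,0,3],[1.2,0,6],[1.2,0,9],[1.2,0,12],[1.2,0,13.5],[1.2,0,13.5]], rot=[[0,0,0],[0,0,0],[0,0,0],[0,0,0],[0,0,0],[0,0,0],[0,0,0]])

```text
clock: 23.9
tool_pos: [0.6283, -0.0018, 0.0658]
tool_rot: [3.093, 0.546, 0.002]
force: [-5.8, 2.7, 30.5]
width: 0.0147
grasp_force: 63.9
```

Home. Release, move off, recheck knob 1.

Call:
drive_tool(offset=[[0,0,-1],[0,0,-1],[0,0,-1],[0,0,-1],[0,0,-1],[0,0,-40],[0,0,-80],[-40,0,-120],[-80,30,-130],[-120,70,-130],[-120,110,-130],[-120,110,-130]], rot=[[0,0,0],[0,0,0],[0,0,0],[0,0,0],[0,0,0],[0,0,0],[0,0,0],[0,0,0],[0,0,0],[0,0,0],[0,0,0],[0,0,0]], hand=45)

```text
clock: 25.1
tool_pos: [0.5533, -0.1513, 0.1948]
tool_rot: [3.093, 0.54, 0.002]
force: [0.8, 1.1, 0.0]
width: 0.0445
grasp_force: 0.0
```

```bash
python3 pic.py 1; python3 -c "
from h import *
go((.4803,.3288,.15,43.5),(.4803,.3288,.034,43.5))
a,b=np.load('sidecur.npy'),np.load('topcur.npy')
cv2.imwrite('pics/s5.png',np.hstack([cv2.resize(a[110:310,200:400],(480,480)),cv2.resize(b[100:300,140:270],(312,480))]).astype(np.uint8))"
```

```text
1 side [0.4802 0.327 ] 51.0 80 {'side': np.float64(428.0)}
1 top [0.4628 0.3576] 19.0 1533 {'top': np.float64(2121.0)}
1 sidetop [0.48  0.328] 47.1 1629 {'side': np.float64(428.0), 'top': np.float64(2121.0)}
t 25.4 pos [ 0.5529 -0.1451  0.1941] psi 20.1 tilt [-0.  0.] F [-0.5 -0.  -0.5] w 0.0451
t 25.4 pos [ 0.5529 -0.1451  0.1941] psi 20.1 tilt [-0.  0.] F [-0.5 -0.  -0.5] w 0.0451
(0.4803, 0.3288, 0.15, 43.5) off [94.8, -470.0, 44.3] rot [-0.0, 0.0, -23.4]
(0.4803, 0.3288, 0.034, 43.5) off [94.8, -469.9, 160.3] rot [-0.0, 0.0, -23.4]
```

View pics/s5.png

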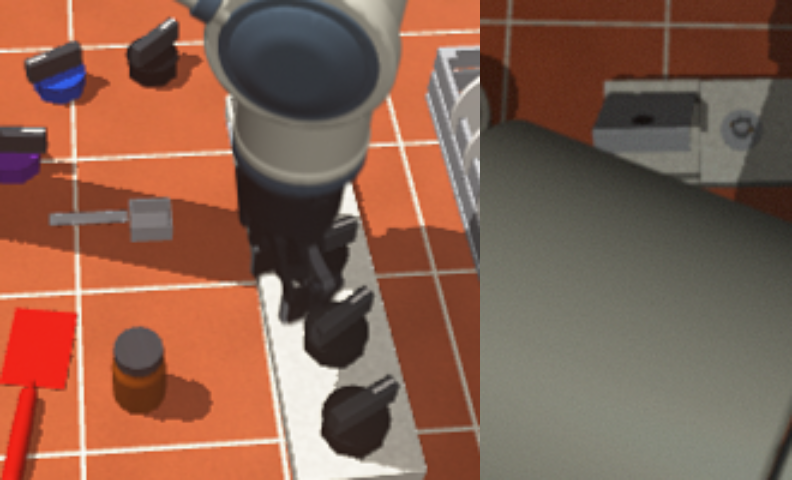

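Call:
drive_tool(offset=[[9,-43,0],[18,-86,0],[27,-129,0],[36,-172,0],[45,-215,0],[54,-260,0],[62,-305,0],[71,-350,10],[80,-395,25],[88,-435,44],[95,-470,44],[95,-470,44],[95,-470,44],[95,-470,80],[95,-470,115],[95,-470,145],[95,-470,160],[95,-470,160],[95,-470,160]], rot=[[0,0,-8],[0,0,-16],[0,0,-24],[0,0,-24],[0,0,-24],[0,0,-24],[0,0,-24],[0,0,-24],[0,0,-24],[0,0,-24],[0,0,-24],[0,0,-24],[0,0,-24],[0,0,-24],[0,0,-24],[0,0,-24],[0,0,-24],[0,0,-24],[0,0,-24]])

```text
clock: 27.3
tool_pos: [0.4815, 0.3275, 0.0349]
tool_rot: [2.913, 1.177, 0.0]
force: [0.7, 1.4, 0.4]
width: 0.0451
grasp_force: 0.0
```

Call:
drive_tool(offset=[[0,0,0],[0,0,0],[0,0,0],[0,0,0],[0,0,0],[0,0,0],[0,0,0]], rot=[[0,0,0],[0,0,0],[0,0,0],[0,0,0],[0,0,0],[0,0,0],[0,0,0]], hand=5, force=60)

```text
clock: 28.0
tool_pos: [0.4818, 0.3281, 0.0355]
tool_rot: [-2.912, -1.178, -0.003]
force: [-1.5, -2.1, 7.1]
width: 0.0145
grasp_force: 58.7
```

```bash
python3 place.py .4803 .3288 .6244 .0927 -13.5
```

```text
d,e mm 0.5611057646374092 1.5103362256757595
t 28.0 pos [0.4818 0.3281 0.0355] psi 44.0 tilt [0.002 0.001] F [-1.5 -2.1  7.1] w 0.0145
(np.float64(0.6249456023676951), np.float64(0.09256901246061258), 0.15, -13.5) off [-60.6, 268.9, -114.4] rot [-0.0, -0.1, 57.5]
(np.float64(0.6249456023676951), np.float64(0.09256901246061258), np.float64(0.09050137739483058), -13.5) off [-60.7, 268.9, -54.9] rot [-0.0, -0.1, 57.5]
(np.float64(0.6249456023676951), np.float64(0.09256901246061258), np.float64(0.06550137739483058), -13.5) off [-60.7, 268.9, -29.9] rot [-0.0, -0.1, 57.5]
```

Call:
drive_tool(offset=[[0,0,-45],[0,0,-90],[0,0,-130],[-10,25,-165],[-17,60,-165],[-24,95,-165],[-31,130,-165],[-38,165,-165],[-45,200,-165],[-52,235,-165],[-60,269,-165],[-60,269,-165],[-60,269,-165],[-60,269,-125],[-60,269,-85],[-60,269,-60],[-60,269,-60],[-60,269,-60]], rot=[[0,0,0],[0,0,0],[0,0,0],[0,0,8],[0,0,16],[0,0,24],[0,0,32],[0,0,40],[0,0,48],[0,0,56],[0,0,57.5],[0,0,57.5],[0,0,57.5],[0,0,57.5],[0,0,57.5],[0,0,57.5],[0,0,57.5],[0,0,57.5]])

```text
clock: 29.8
tool_pos: [0.6249, 0.0936, 0.0952]
tool_rot: [-3.12, 0.367, -0.0]
force: [0.8, -0.9, -0.1]
width: 0.0149
grasp_force: 59.3
```

Call:
drive_tool(offset=[[0,0,6],[0,0,9],[0,0,12],[0,0,15],[0,0,17],[0,0,17]], rot=[[0,0,0],[0,0,0],[0,0,0],[0,0,0],[0,0,0],[0,0,0]])

```text
clock: 30.4
tool_pos: [0.6271, 0.0927, 0.0786]
tool_rot: [-3.119, 0.368, -0.007]
force: [7.2, -0.1, -0.8]
width: 0.0152
grasp_force: 60.2
```

Call:
drive_tool(offset=[[1.5,0,0],[1.5,0,3],[1.5,0,6],[1.5,0,9],[1.5,0,12],[1.5,0,13.5],[1.5,0,13.5]], rot=[[0,0,0],[0,0,0],[0,0,0],[0,0,0],[0,0,0],[0,0,0],[0,0,0]])

```text
clock: 31.1
tool_pos: [0.6275, 0.0924, 0.0655]
tool_rot: [-3.12, 0.368, -0.004]
force: [-1.8, -1.6, 28.7]
width: 0.0146
grasp_force: 64.0
```

Call:
drive_tool(offset=[[0,0,-1],[0,0,-1],[0,0,-1],[0,0,-1],[0,0,-1],[0,0,-40],[0,0,-80],[0,0,-120],[0,0,-120]], rot=[[0,0,0],[0,0,0],[0,0,0],[0,0,0],[0,0,0],[0,0,0],[0,0,0],[0,0,0],[0,0,0]], hand=34)

```text
clock: 32.0
tool_pos: [0.6291, 0.0926, 0.1892]
tool_rot: [-3.118, 0.368, -0.013]
force: [-0.6, 0.2, 0.7]
width: 0.034
grasp_force: 0.0
```

```bash
python3 -c "
from h import *
go((.612,.194,.19,1.7),(.612,.194,.135,1.7),(.610,.194,.0996,1.7),(.600,.194,.081,1.7),(.590,.194,.058,1.7),(.585,.194,.0415,1.7),(.585,.194,.031,1.7))"
```

```text
t 32.0 pos [0.6291 0.0926 0.1892] psi -13.5 tilt [0.008 0.   ] F [-0.6  0.2  0.7] w 0.034
(0.612, 0.194, 0.19, 1.7) off [-40.2, -94.6, -0.9] rot [-0.1, -0.5, -15.2]
(0.612, 0.194, 0.135, 1.7) off [-40.6, -94.5, 54.1] rot [-0.1, -0.5, -15.2]
(0.61, 0.194, 0.0996, 1.7) off [-42.9, -93.9, 89.5] rot [-0.1, -0.5, -15.2]
(0.6, 0.194, 0.081, 1.7) off [-52.7, -91.6, 108.0] rot [-0.1, -0.5, -15.2]
(0.59, 0.194, 0.058, 1.7) off [-62.7, -89.2, 130.9] rot [-0.1, -0.5, -15.2]
(0.585, 0.194, 0.0415, 1.7) off [-67.7, -88.0, 147.4] rot [-0.1, -0.5, -15.2]
(0.585, 0.194, 0.031, 1.7) off [-67.7, -87.9, 157.9] rot [-0.1, -0.5, -15.2]
```

Call:
drive_tool(offset=[[-20,-45,0],[-40,-94,0],[-40,-94,0],[-40,-94,0],[-40,-94,30],[-40,-94,54],[-40,-94,54],[-40,-94,54]], rot=[[0,0,-7.5],[0,0,-15],[0,0,-15],[0,0,-15],[0,0,-15],[0,0,-15],[0,0,-15],[0,0,-15]], hand=0)

```text
clock: 32.8
tool_pos: [0.6097, 0.1923, 0.1299]
tool_rot: [3.141, 0.04, -0.001]
force: [0.1, -0.2, 0.3]
width: -0.0001
grasp_force: 0.0
```

```bash
python3 -c "
from h import *
go((.610,.194,.0996,1.7),(.585,.194,.031,1.7))"
```

```text
t 32.8 pos [0.6097 0.1923 0.1299] psi 1.4 tilt [-0.001 -0.   ] F [ 0.1 -0.2  0.3] w -0.0001
(0.61, 0.194, 0.0996, 1.7) off [0.4, -1.7, 30.3] rot [0.0, 0.0, -0.3]
(0.585, 0.194, 0.031, 1.7) off [-24.5, -2.4, 99.0] rot [0.0, 0.0, -0.3]
```

Call:
drive_tool(offset=[[0,-2,10],[0,-2,20],[0,-2,30],[-5,-2,40],[-10,-2,49],[-15,-2,60],[-20,-2,72],[-22,-2,80],[-24,-2,88],[-24.5,-2,93],[-24.5,-2,96],[-24.5,-2,98],[-24.5,-2,98]], rot=[[0,0,0],[0,0,0],[0,0,0],[0,0,0],[0,0,0],[0,0,0],[0,0,0],[0,0,0],[0,0,0],[0,0,0],[0,0,0],[0,0,0],[0,0,0]])

```text
clock: 34.1
tool_pos: [0.5851, 0.1947, 0.0366]
tool_rot: [-3.141, -0.042, -0.004]
force: [-26.6, -7.2, 89.5]
width: -0.0
grasp_force: 45.1
```

Call:
drive_tool(offset=[[0,0,-4],[0,0,-6],[0,0,-20],[0,0,-60],[0,0,-100],[0,0,-140],[0,0,-140]], rot=[[0,0,0],[0,0,0],[0,0,0],[0,0,0],[0,0,0],[0,0,0],[0,0,0]])

```text
clock: 34.8
tool_pos: [0.5876, 0.1952, 0.1776]
tool_rot: [-3.14, -0.042, -0.013]
force: [-0.1, -0.2, -0.6]
width: -0.0003
grasp_force: 0.0
```

```bash
python3 -c "
from h import *
go()
a,b=optics.read_camera('side'),optics.read_camera('top')
for c in('side','top'): print(c,[(round(x['confidence'],2),np.round(x['xy']),back(x['xy'],.033,c).round(3),x['region'].sum()) for x in optics.silhouettes('hatch_press',c)])
cv2.imwrite('pics/s6.png',np.vstack([cv2.resize(a[90:320,220:420],(520,598))[:420],]) if 0 else np.hstack([cv2.resize(a[90:310,230:400],(400,518)),cv2.resize(b[110:260,150:390],(400,518))]))"
```

```text
t 34.8 pos [0.5876 0.1952 0.1776] psi 1.5 tilt [0.008 0.002] F [-0.1 -0.2 -0.6] w -0.0003
side [(0.98, array([314., 159.]), array([0.61 , 0.202, 0.033]), np.int64(1129))]
top [(0.52, array([431., 184.]), array([ 0.547, -0.399,  0.033]), np.int64(110))]
```

View pics/s6.png

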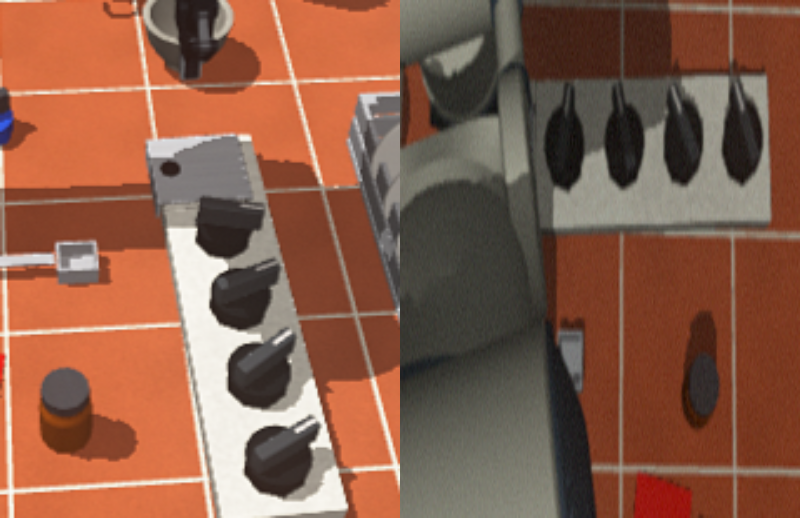

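```bash
python3 -c "
from h import *
go((.475,-.396,.2,11),(.475,-.396,.082,11))"
```

```text
t 35.0 pos [0.5843 0.1944 0.1709] psi 1.5 tilt [-0.002 -0.   ] F [-0.8 -0.8 -0.6] w 0.0004
(0.475, -0.396, 0.2, 11) off [-125.0, 587.2, -28.7] rot [0.0, 0.1, -9.5]
(0.475, -0.396, 0.082, 11) off [-124.8, 587.2, 89.3] rot [0.0, 0.1, -9.5]
```

Call:
drive_tool(offset=[[-10,45,-28],[-20,90,-28],[-30,135,-28],[-40,180,-28],[-50,225,-28],[-60,270,-28],[-70,315,-28],[-79,360,-28],[-88,405,-28],[-97,450,-28],[-106,495,-28],[-115,540,-28],[-125,587,-28],[-125,587,-28],[-125,587,15],[-125,587,55],[-125,587,89],[-125,587,89],[-125,587,89]], rot=[[0,0,-2],[0,0,-4],[0,0,-6],[0,0,-8],[0,0,-9.5],[0,0,-9.5],[0,0,-9.5],[0,0,-9.5],[0,0,-9.5],[0,0,-9.5],[0,0,-9.5],[0,0,-9.5],[0,0,-9.5],[0,0,-9.5],[0,0,-9.5],[0,0,-9.5],[0,0,-9.5],[0,0,-9.5],[0,0,-9.5]])

```text
clock: 36.9
tool_pos: [0.4754, -0.3952, 0.0825]
tool_rot: [-3.125, -0.302, 0.002]
force: [0.5, -0.7, 0.6]
width: -0.0001
grasp_force: 0.0
```

Call:
drive_tool(offset=[[15,0,0],[30,0,0],[45,0,0],[60,0,0],[75,0,0],[85,0,0],[95,0,0],[102,0,0],[102,0,0],[102,0,0]], rot=[[0,0,0],[0,0,0],[0,0,0],[0,0,0],[0,0,0],[0,0,0],[0,0,0],[0,0,0],[0,0,0],[0,0,0]])

```text
clock: 37.9
tool_pos: [0.5756, -0.376, 0.0826]
tool_rot: [-3.127, -0.302, 0.001]
force: [-2.8, -1.0, -0.3]
width: -0.0003
grasp_force: 1.0
```

Call:
drive_tool(offset=[[1.5,0,0],[2.5,0,0],[2.5,0,0]], rot=[[0,0,0],[0,0,0],[0,0,0]])

```text
clock: 38.2
tool_pos: [0.5761, -0.3758, 0.0824]
tool_rot: [-3.126, -0.301, 0.006]
force: [-15.6, -3.1, 3.8]
width: 0.0002
grasp_force: 7.9
```

Call:
drive_tool(offset=[[-12,0,0],[-12,0,-50],[-12,0,-100],[-60,0,-140],[-110,0,-160],[-150,0,-160],[-150,0,-160]], rot=[[0,0,0],[0,0,0],[0,0,0],[0,0,0],[0,0,0],[0,0,0],[0,0,0]])

```text
clock: 38.9
tool_pos: [0.4269, -0.4053, 0.2445]
tool_rot: [3.126, 0.297, 0.001]
force: [0.1, 0.8, 0.0]
width: -0.0002
grasp_force: 0.0
```

```bash
python3 -c "
from h import *
go()
a,b=optics.read_camera('side'),optics.read_camera('top')
cv2.imwrite('pics/s7.png',np.hstack([cv2.resize(a[90:410,210:400],(356,600)),cv2.resize(b[110:250,90:250],(440,385)).repeat(1,0) if 0 else cv2.copyMakeBorder(cv2.resize(b[110:260,90:266],(440,375)),0,225,0,0,0)]))"
```

```text
t 38.9 pos [ 0.4269 -0.4053  0.2445] psi 10.9 tilt [ 0.001 -0.002] F [0.1 0.8 0. ] w -0.0002
```

View pics/s7.png

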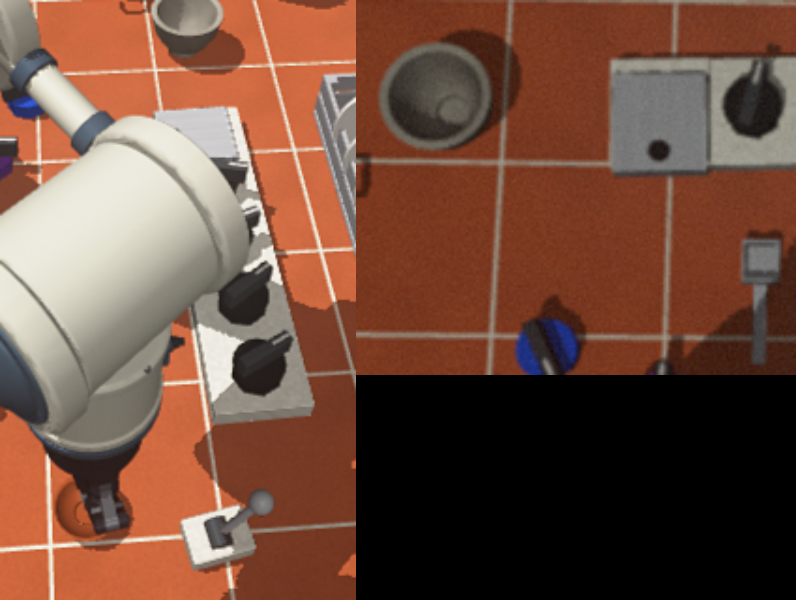

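```bash
python3 -c "
from workcell import manip
print(manip.close_job())"
```

```text
the job is handed in; nothing more can be done
None
```

The job is handed in at about 39 s: I switched the fan off, pushed all four black knobs home on the spindles, pressed the hatch shut so its catch holds, and switched the fan on again. The bystanders stayed in place; pressing the hatch briefly reached about 90 N at the wrist, under the 120 N limit. No verdict was returned.

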